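# Free the wedged sweets tray

### The job

The red inner tray has slipped at one end and is wedged askew in the black sweets box. Lay the silver scoop that is in the way flat on the middle of the box's lid, then, without forcing it, turn the tray level inside the box so that its corners come free of the collar and lift it out. Set it down gently and upright in the middle of the dark wooden serving tray, long side along long side, let go, and leave everything else standing where it is.

Things in the scene. Friction and masses are not known exactly. Their poses are not given: they have to be found in the camera images.
- sweets_box: Open black lacquered sweets box, free-standing, 149 x 121 mm (x by y), 112 mm high, 0.8 to 1.2 kg; origin at the centre of its underside, z up. Inner floor 6 mm up. Cavity 137 x 109 mm. At each x end inside, a ledge 12 mm wide rises to 36 mm above the underside; the inner tray ought to lie level on these two ledges.
- box_mouth (a point): Centre of the box's mouth, 112 mm above the box's underside; axes as the box's. A gold collar lines the mouth from here down to 20 mm below, standing 5.5 mm in from all four walls: mouth 126 x 98 mm. Under the collar the cavity is wider.
- inner_tray: Red deep tray with four sweets, 120 x 92 mm (x by y), walls 70 mm high, 0.25 to 0.5 kg; origin at the centre of its underside, z up out of it. At the start its +x end, at the box's +x end, has slipped off its ledge to the box's floor; the other end still lies on its ledge: tilted 0.28 rad about y and wedged nearly wall to wall (2 mm play).
- tray_grip (a point): Point to grip on the tray's pale upright grip board, 95 mm above the middle of the tray's underside; axes as the tray's. The board, across the tray's middle, is 12 mm thick (x) and 56 mm wide (y) and ends 110 mm above the underside, 40 mm above the tray's walls. At the start it leans to the low end, 40 mm clear of the collar there.
- tray_low_edge (a point): Middle of the top edge of the tray's +x (low) end wall, 70 mm above its underside; axes as the tray's. At the start it is under the collar, so the tilted tray cannot rise. Turn the tray level about its other end, which stays on its ledge close to the wall; at 0.15 rad this edge is past the collar. Level and centred in the mouth (3 mm play each way) it lifts out.
- scoop: Silver tea scoop, 170 mm long along its x, stem 9 mm wide (y) and 6 mm thick, the tip at +x curled up 15 mm, 30 g. Origin on the stem's underside, 8 mm towards the tip from the stem's middle; z up. At the start it lies across the box's mouth along the box's y, on the collar's top, over the tray's high half, 25 mm clear on each side.
- scoop_middle (a point): Middle of the scoop's stem, at mid thickness, near its centre of mass; axes as the scoop's.
- box_lid: The sweets box's flat black lacquered lid lying on the shelf, top side up: a slab 152 x 124 mm (x by y), 22 mm high; origin at the centre of its underside, z up.
- serving_tray: Dark wooden serving tray, 200 x 160 mm (x by y), rim 16 mm high and 6 mm thick, floor 6 mm thick, inside 188 x 148 mm; origin at the centre of its underside, z up.
- tea_bowl: Green Oribe bowl, 120 mm across, 76 mm high; origin at the centre of its foot. To be left alone.
- trivet: Squat black iron kettle trivet, ring 144 mm across with three claws, 74 mm high; origin at the centre of its underside. To be left alone.
- tea_caddy: Dark red lacquered tea caddy, 68 mm across, 71 mm high; origin at the centre of its underside. To be left alone.
- whisk: Bamboo whisk upright on its white holder, 60 mm across, 114 mm high; origin at the centre of its underside. To be left alone.
- incense_case: Small blue ceramic incense case, 64 mm across, 41 mm high; origin at the centre of its underside. To be left alone.
Not all that is in view belongs to the job. Leave any orange look-alike of the scoop alone.

How it is judged:
On the way, in this order (a step that is already met when the one before it is completed fails the run):
1. the scoop lies flat on the lid, let go (x of scoop_middle in the frame of box_lid between -0.05 and 0.05 m and y of scoop_middle in the frame of box_lid between -0.05 and 0.05 m and z of scoop_middle in the frame of box_lid between 0.02 and 0.03 m and angle between scoop's own z axis and vertical below 0.12 rad and linear speed of scoop below 0.03 m/s and contact force between the fingers and scoop below 0.05 N), for 0.2 s.
2. the tray is turned level while its underside is still down inside the box (angle between inner_tray's own z axis and vertical below 0.09 rad and z of inner_tray in the frame of sweets_box below 0.085 m and horizontal distance between inner_tray and sweets_box below 0.02 m), for 0.1 s.
3. the tray is lifted clear of the box (z of inner_tray in the frame of sweets_box above 0.113 m and contact force between inner_tray and sweets_box below 0.05 N), for 0.05 s.
At the end, for the whole second after the job is handed in: The inner tray stands level and at rest in the serving tray, centre within 20 mm of its centre, long sides within 0.2 rad; the scoop lies flat on the lid, its middle within 50 mm of the lid's centre along each lid axis; the sweets box stands on the shelf; all released (all of step 1 and horizontal distance between inner_tray and serving_tray below 0.02 m and angle between the x axis of inner_tray and the x axis of serving_tray, either way round below 0.2 rad and z of inner_tray in the frame of serving_tray between 0.002 and 0.01 m and angle between each of inner_tray, sweets_box's own z axis and vertical below 0.04 rad and linear speed of inner_tray below 0.02 m/s and height (world z) of sweets_box below 0.006 m); the robot touches nothing.
It fails at once if a bystander (bowl, trivet, caddy, whisk, incense case) is moved by more than 20 mm or tipped by more than 0.35 rad (distance of any of tea_bowl, trivet, tea_caddy, whisk, incense_case from where it was at the start of the episode above 0.02 m or angle between any of tea_bowl, trivet, tea_caddy, whisk, incense_case's own z axis and vertical above 0.35 rad).
It fails at once if the sweets box, its lid or the serving tray is moved by more than 40 mm (distance of any of sweets_box, box_lid, serving_tray from where it was at the start of the episode above 0.04 m).
It fails at once if the tray is forced: the sweets box is pulled up by over 15 mm or tipped by over 0.15 rad (height (world z) of sweets_box above 0.015 m or angle between sweets_box's own z axis and vertical above 0.15 rad).
It fails at once if the inner tray lands on the serving tray at over 0.45 m/s, as when dropped from over 10 mm (horizontal distance between inner_tray and serving_tray below 0.12 m and z of inner_tray in the frame of serving_tray below 0.02 m and linear speed of inner_tray above 0.45 m/s).
It fails at once if the inner tray is tipped by more than 0.6 rad, spilling sweets (angle between inner_tray's own z axis and vertical above 0.6 rad).
It also fails if it takes over 58 s, if anything falls off the work surface, if the arm or the gripper's body presses on something with over 40 N, if the wrist force passes 120 N, or if a joint passes its speed limit or range.

### The arm

A 6-joint arm with a two-finger parallel gripper is mounted at the origin on the work surface. World frame = base frame: x ahead of the robot, y to its left, z up, the work surface at z = 0. Lengths are in m, angles in rad, forces in N, time in s.
With the tool pointing down it reaches from about 0.425 to 0.95 m from the base axis. Payload 3.5 kg.
Tool frame: the origin (TCP) lies on the centre line of the jaws, within the pads' length; the fingertips stand 25 mm ahead of it and the grasp point (between the pads) lies 6 mm ahead of it (ctrl.finger_overhang is the distance from the TCP to the fingertips, in m); z points along the fingers, y is the line along which they close (so a half turn about z gives the same grasp; the last joint's range is limited). The gripper opens to 85 mm and grips with 20 to 120 N. Pads are 22 mm wide; open, the fingers measure 114 mm over their backs; the gripper's body (76 mm by 85 mm) begins 54 mm behind the grasp point. The pads swing forward as they close: fully open they stand 13 mm farther back than shut.
Start: joints at [-1.417, 0.286, 1.577, -0, 1.279, -0.15], TCP at [0.202, -0.644, 0.256] pointing down, gripper open.
Joint ranges: [-2.77, 2.77], [-0.9, 2.22], [0.21, 2.48], [-1.53, 4.67], [0.24, 2.81], [-2.84, 2.84]. Speed limits (rad/s): [2.79, 2.79, 3.14, 3.14, 3.14, 3.14].

### API

Orientations are given as a unit quaternion [x, y, z, w].
In Python, from plant import get_state, imaging, job, ctrl gives the robot as it stands.
- The arm moves only by the tool jog_arm, never from a script. Its argument "increments" is a list of rows, each an object of numbers: "dx", "dy", "dz": the shift along the world's x, y, z each as a share of 12 cm, from -1 to 1; "ax", "ay", "az": the turn, a rotation vector about the world's x, y, z each as a share of pi/2 rad, from -1 to 1; "gripper": the gripper command: -1 is shut, 1 is fully open, values between are in proportion. A call has 1 to 10 rows; each row is the pose to reach, as a shift and turn from the pose commanded when the call began; what a row does not reach only later rows make up. A row lasts 1/10 s, in which the tool goes at most 50 mm and 8.59 degrees, less where a joint would pass 70% of its speed; a pose out of reach is approached as far as the arm can. A call with a number of a shift or a turn outside -1 to 1 is refused whole. A call with a gripper value outside its range is refused whole. The fingers move at their own pace and stop on an object; "force" is the grip in N (left out, the last holds). Time passes only in rows, so rows that repeat a pose let the fingers close. It gives the time, the measured TCP pose, the force, the opening and the grip force at its end, in the units of the state.
- get_state(): the state, without advancing time (a new reading comes with each control period).
- imaging.read_camera(name): name is "scene" or "top"; returns a dict with "frame" (480x640x3 uint8, blue, green, red), "depth" (480x640 float32, m along the optical axis (not along the pixel's ray), 0 where there is no reading), "camera_matrix" (3x3 intrinsics, pixels), "extrinsics" (4x4, takes a point from camera to world coordinates). Camera axes: x right, y up, looking along -z (the intrinsics and any distortion apply to the point x, -y, -z); pixel columns grow to the right and rows downward; lengths in m; the calibration is good to about 2 mm. A picture is of the moment at which its call begins.
- job.sign_off(): hands the job in; it is judged then, once.
The state is a dict: "time": time; "qpos": joint angles; "dq": joint speeds; "joint_efforts": joint torques, N m; "eef_pos": TCP position; "tcp_rot": TCP orientation; "contact_force": force on the tool from outside, world axes, zero at the start; "wrist_torque": the same for the moment, N m; "opening": opening from 0.0 (shut) to 1.0 (fully open); "finger_force": force on a finger pad.
Only numpy, scipy, OpenCV 4.12 (cv2) and the standard library are available. Lean on these libraries where they do the work, as an engineer would, in place of code of your own. Each camera call takes 0.05 s, during which the arm holds its last target. There are 200 camera calls.

## Working session

There is one attempt and no reset: what is moved stays moved. The work goes in short steps, Python scripts to look and compute and a tool call to move; the robot and the scene stay as the last step left them, time stands still between calls to the robot, and variables do not carry over. Pictures are saved under pics/ and viewed, at most 10 in all, crops included, and the job is handed in when it is done.

Besides the shell and the picture viewer there is one more tool, called after "Emit:" as name(argument=value, ...) on one line, values as JSON. jog_arm: Moves the arm, as the interface text tells. Shift numbers are shares of 12 cm and turn numbers shares of pi/2 rad, none past 1 either way. Its arguments: {"type":"object","properties":{"increments":{"type":"array"},"force":{"type":"number"}},"required":["increments"]}

```bash
mkdir -p pics; ls; cat > h.py <<'E'
import numpy as np, cv2
from plant import get_state, imaging, job, ctrl
def cam(n):
    c=imaging.read_camera(n); d=c["depth"]; K=c["camera_matrix"]; T=c["extrinsics"]
    v,u=np.mgrid[:480,:640]
    p=np.stack([(u-K[0,2])/K[0,0]*d,-(v-K[1,2])/K[1,1]*d,-d],-1)@T[:3,:3].T+T[:3,3]
    p[d==0]=np.nan
    return c["frame"],p
E
python3 - <<'E'
from h import *
for n in("scene","top"):
    f,p=cam(n); cv2.imwrite(f"pics/{n}0.png",f); np.savez(f"/tmp/{n}0.npz",f=f,p=p)
s=get_state(); print(s); print(ctrl.finger_overhang)
E
```

```text
pics
{'time': 0.1, 'qpos': array([-1.41700825e+00,  2.87115072e-01,  1.57805477e+00, -1.21596881e-05,
        1.27854924e+00, -1.49947337e-01]), 'dq': array([-0.00117952, -0.00245978, -0.00326479,  0.00028211,  0.00106283,
       -0.0027911 ]), 'joint_efforts': array([ 1.34499423e-03, -4.07292831e+01, -2.93698275e+01, -1.37451711e-04,
        3.41674684e-03, -5.71586469e-06]), 'eef_pos': array([ 0.20185965, -0.643545  ,  0.255047  ]), 'tcp_rot': array([ 9.88489422e-01,  1.51286258e-01, -7.86194021e-06, -1.06320140e-03]), 'contact_force': array([ 0.01275271, -0.34714045,  0.68736595]), 'wrist_torque': array([ 0.04973347, -0.02045364, -0.00017987]), 'finger_force': 0.0, 'opening': 1.000930199632403}
0.025
```

View pics/top0.png

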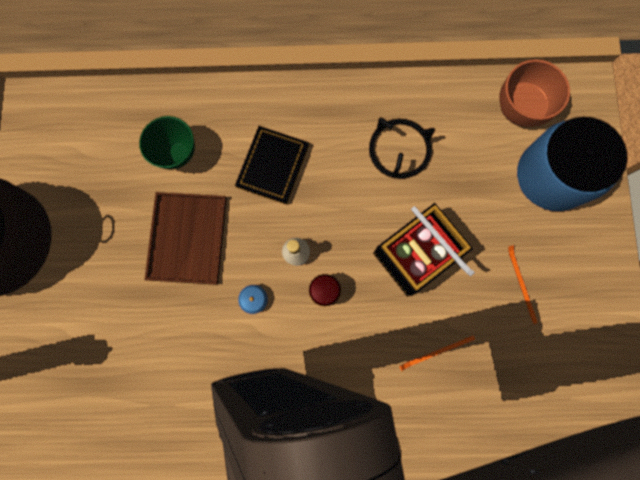

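View pics/scene0.png

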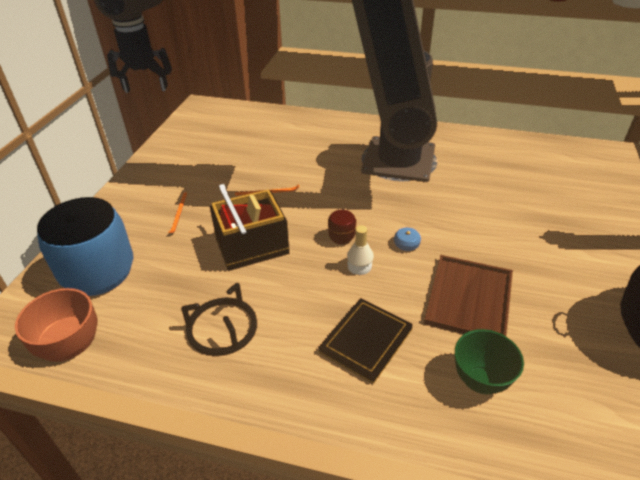

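The top view shows the box at about (425,248), with the silver scoop across it from (415,210) to (470,272). The lid is at (275,163), the serving tray at (188,238) and the grip board at (420,250). Long silver objects: the silver one on the box fits the description ("silver, across the box's mouth"). The orange ones at (522,283) and (438,352) are look-alikes and stay where they are. Next I'll measure and crop.

```bash
python3 - <<'E'
from h import *
z=np.load("/tmp/top0.npz"); f,p=z["f"],z["p"]
cv2.imwrite("pics/crop0.png",cv2.resize(f[190:310,360:490],None,fx=5,fy=4.8,interpolation=cv2.INTER_CUBIC)[:600])
def rect(m,name):
    q=p[m][:,:2].astype(np.float32); r=cv2.minAreaRect(q); print(name,len(q),np.round(r[0],4),np.round(r[1],4),round(r[2],1),'z',np.round(np.nanpercentile(p[m][:,2],[5,50,95]),4))
def win(u0,v0,u1,v1,zl,zh):
    m=np.zeros((480,640),bool); m[v0:v1,u0:u1]=1
    return m&(p[...,2]>zl)&(p[...,2]<zh)
rect(win(225,115,320,215,.014,.03),'lid')
rect(win(135,185,235,295,.011,.03),'serv')
rect(win(135,185,235,295,.002,.011),'servfloor')
rect(win(365,190,490,310,.104,.1155),'boxrim')
hs=cv2.cvtColor(f,cv2.COLOR_BGR2HSV)
w=win(365,190,490,310,.105,.16)
m=w&(hs[...,1]<60)&(hs[...,2]>110)
n,l,st,c=cv2.connectedComponentsWithStats(m.astype(np.uint8))
k=1+np.argmax(st[1:,4]); m=l==k; rect(m,'scoop'); print(st[k])
q=p[m]; d=q[:,:2]-q[:,:2].mean(0); a=np.linalg.svd(d,full_matrices=0)[2][0]; t=d@a
print(a, q[:,:2].mean(0)); 
for lo in np.arange(t.min(),t.max(),.015):
    k=(t>=lo)&(t<lo+.015); print(np.round(q[k].mean(0),4))
mb=win(400,225,440,280,.09,.13)&(hs[...,0]>15)&(hs[...,0]<35)
for v,u in np.argwhere(mb)[::6]: print(u,v,np.round(p[v,u],3),f[v,u])
for n,wn in dict(bowl=(135,110,200,175),trivet=(360,105,440,185),caddy=(300,270,345,310),whisk=(275,230,315,270),inc=(235,280,270,320)).items(): rect(win(*wn,.03,.2),n)
E
```

```text
lid 3567 [0.647  0.0372] [0.132  0.1941] 69.0 z [0.0182 0.0213 0.0243]
serv 931 [0.5012 0.22  ] [0.1615 0.2009] 85.3 z [0.0119 0.015  0.0182]
servfloor 5709 [0.4993 0.2271] [0.2552 0.2269] 0.8 z [0.0025 0.0053 0.0086]
boxrim 933 [ 0.4508 -0.2926] [0.1618 0.1452] 35.4 z [0.1047 0.111  0.1147]
scoop 426 [ 0.4628 -0.3199] [0.1723 0.0101] 38.1 z [0.1139 0.1172 0.122 ]
[412 207  62  69 426]
[-0.788952   -0.61445484] [ 0.45935614 -0.32215398]
[ 0.5248 -0.2713  0.1172]
[ 0.5128 -0.2809  0.1168]
[ 0.501  -0.2901  0.1168]
[ 0.4893 -0.2986  0.1171]
[ 0.4772 -0.3079  0.117 ]
[ 0.4649 -0.3172  0.1169]
[ 0.4531 -0.3267  0.1167]
[ 0.4414 -0.336   0.117 ]
[ 0.43   -0.3453  0.1167]
[ 0.4182 -0.3544  0.1171]
[ 0.4062 -0.3636  0.1183]
[ 0.3975 -0.3706  0.124 ]
404 225 [ 0.499 -0.251  0.099] [ 53  84 112]
411 225 [ 0.496 -0.263  0.11 ] [ 36 115 164]
406 226 [ 0.496 -0.254  0.102] [22 59 85]
427 226 [ 0.492 -0.293  0.118] [190 194 196]
407 227 [ 0.492 -0.255  0.111] [ 37 112 160]
403 228 [ 0.492 -0.248  0.103] [20 47 65]
409 228 [ 0.493 -0.261  0.097] [ 25  83 117]
406 229 [ 0.488 -0.252  0.113] [ 53 12
[... 2317 characters left out ...]
.298  0.113] [ 39 118 161]
405 277 [ 0.394 -0.248  0.097] [17 57 83]
427 277 [ 0.392 -0.289  0.11 ] [ 35  88 134]
433 277 [ 0.392 -0.302  0.103] [26 63 90]
409 278 [ 0.39  -0.254  0.111] [ 44 132 179]
430 278 [ 0.389 -0.294  0.113] [ 38 106 150]
407 279 [ 0.39  -0.252  0.098] [ 25  73 107]
426 279 [ 0.388 -0.287  0.11 ] [ 38 112 155]
bowl 1467 [0.7008 0.2486] [0.1202 0.116 ] 44.7 z [0.0332 0.0596 0.0763]
trivet 353 [ 0.6814 -0.2614] [0.1255 0.1094] 76.6 z [0.036  0.0671 0.0734]
caddy 836 [ 0.376  -0.0872] [0.0644 0.0664] 89.3 z [0.0568 0.0668 0.0708]
whisk 599 [ 0.4604 -0.0264] [0.0582 0.0585] 26.5 z [0.0368 0.0568 0.1146]
inc 437 [0.3607 0.0668] [0.0532 0.0527] 89.9 z [0.0304 0.0326 0.0363]
```

View pics/crop0.png

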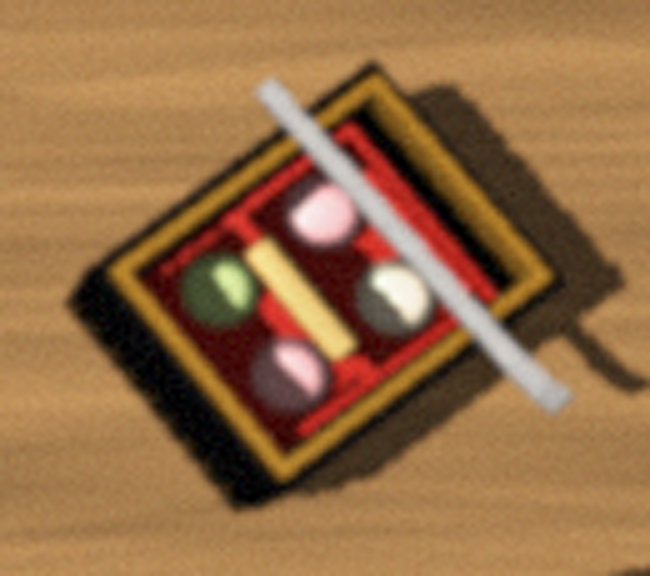

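The enlarged crop shows the silver scoop lying over the mouth from crop (265,90) to (560,395). The pale board is at (300,300), and the tray's low end is at lower left. This is the scoop that's meant. Next I'll refine the fits.

```bash
python3 - <<'E'
from h import *
z=np.load("/tmp/top0.npz"); f,p=z["f"],z["p"]
hs=cv2.cvtColor(f,cv2.COLOR_BGR2HSV).astype(int)
def win(u0,v0,u1,v1,zl,zh):
    m=np.zeros((480,640),bool); m[v0:v1,u0:u1]=1
    return m&(p[...,2]>zl)&(p[...,2]<zh)
def big(m):
    n,l,st,c=cv2.connectedComponentsWithStats(m.astype(np.uint8),connectivity=8); return l==1+np.argmax(st[1:,4])
def rect(m,name):
    r=cv2.minAreaRect(p[m][:,:2].astype(np.float32)); print(name,m.sum(),np.round(r[0],4),np.round(r[1],4),round(r[2],2)); return r
rect(big(win(370,195,480,300,.108,.1145)&(hs[...,0]>10)&(hs[...,0]<30)&(hs[...,1]>150)&(hs[...,2]>90)),'gold')
rect(big(win(370,195,480,300,.1085,.1145)),'rim')
rect(big(win(225,115,320,215,.0175,.026)),'lid')
rect(big(win(225,115,320,215,.0175,.026)&(hs[...,2]<90)),'liddark')
g=win(230,120,315,210,.0175,.026)&(hs[...,1]>100)&(hs[...,2]>60); rect(big(g),'lidgold')
m=win(135,185,235,295,.0125,.02); rect(big(m),'serv')
b=big(win(400,225,440,275,.122,.135)&(hs[...,0]>15)&(hs[...,0]<35)&(hs[...,2]>150)); rect(b,'board'); print(p[b].mean(0))
# heights around scoop middle
c=np.array([.460,-.321]); n=np.array([-.614,.789]); a=np.array([.789,.614])
q=p[190:310,360:490].reshape(-1,3); q=q[~np.isnan(q[:,0])]; d=q[:,:2]-c
for s in np.arange(-.05,.06,.005):
    k=(abs(d@a)<.014)&(abs(d@n-s)<.0025)
    if k.any(): print(round(s,3),k.sum(),np.round([q[k,2].min(),q[k,2].max()],3))
E
```

```text
gold 404 [ 0.4399 -0.2721] [0.1091 0.0935] 36.31
rim 415 [ 0.4409 -0.2733] [0.1115 0.0994] 38.11
lid 3468 [0.6643 0.0267] [0.1247 0.1532] 68.98
liddark 3388 [0.6631 0.0267] [0.1239 0.1507] 69.2
lidgold 75 [ 7.233e-01 -5.000e-04] [0.0963 0.0197] 58.03
serv 820 [0.501  0.2199] [0.1614 0.2006] 85.44
board 168 [ 0.4397 -0.2745] [0.0554 0.0114] 37.45
[ 0.43953952 -0.27416139  0.12722867]
-0.045 18 [0.098 0.103]
-0.04 83 [0.039 0.115]
-0.035 77 [0.038 0.116]
-0.03 23 [0.038 0.053]
-0.025 2 [0.063 0.069]
-0.02 17 [0.034 0.107]
-0.015 43 [0.032 0.107]
-0.01 30 [0.033 0.056]
-0.005 56 [0.03  0.119]
-0.0 77 [0.027 0.121]
0.005 42 [0.024 0.117]
0.01 47 [0.024 0.053]
0.015 28 [0.024 0.031]
0.03 7 [0.021 0.023]
0.035 27 [0.017 0.108]
0.04 32 [0.017 0.12 ]
0.045 62 [0.016 0.132]
0.05 70 [0.014 0.131]
0.055 56 [0.013 0.129]
```

Emit:
jog_arm(increments=[{"dx": 0.73,"dy": 0.907,"az": 0.228,"gripper": -0.3},{"dx": 0.73,"dy": 0.907,"az": 0.228,"gripper": -0.3},{"dx": 0.73,"dy": 0.907,"az": 0.228,"gripper": -0.3},{"dx": 0.73,"dy": 0.907,"az": 0.228,"gripper": -0.3}], force=30)

```text
$.increments[0]: bad value
```

Emit:
jog_arm(increments=[{"dx": 0.73,"dy": 0.907,"gripper": -0.3},{"dx": 0.73,"dy": 0.907,"gripper": -0.3},{"dx": 0.73,"dy": 0.907,"gripper": -0.3},{"dx": 0.73,"dy": 0.907,"gripper": -0.3}])

```text
$.increments[0]: bad value
```

Emit:
jog_arm(increments=[{"dx": 0.73,"dy": 0.907,"gripper": -0.3},{"dx": 0.73,"dy": 0.907,"gripper": -0.3},{"dx": 0.73,"dy": 0.907,"gripper": -0.3},{"dx": 0.73,"dy": 0.907,"gripper": -0.3},{"dx": 0.73,"dy": 0.907,"gripper": -0.3}])

```text
$.increments[0]: bad value
```

Emit:
jog_arm(increments=[{"dx": 0.73,"dy": 0.907,"dz": 0.0,"ax": 0.0,"ay": 0.0,"az": 0.228,"gripper": -0.3},{"dx": 0.73,"dy": 0.907,"dz": 0.0,"ax": 0.0,"ay": 0.0,"az": 0.228,"gripper": -0.3},{"dx": 0.73,"dy": 0.907,"dz": 0.0,"ax": 0.0,"ay": 0.0,"az": 0.228,"gripper": -0.3},{"dx": 0.73,"dy": 0.907,"dz": 0.0,"ax": 0.0,"ay": 0.0,"az": 0.228,"gripper": -0.3}], force=30)

```text
time: 0.5
eef_pos: [0.2922, -0.5315, 0.2557]
tcp_rot: [0.945, 0.327, 0.001, -0.001]
contact_force: [-0.3, -0.3, -0.5]
opening: 0.354
finger_force: 0.0
```

Emit:
jog_arm(increments=[{"dx": 0.73,"dy": 0.907,"dz": 0,"ax": 0,"ay": 0,"az": 0,"gripper": -0.3},{"dx": 0.73,"dy": 0.907,"dz": 0,"ax": 0,"ay": 0,"az": 0,"gripper": -0.3},{"dx": 0.73,"dy": 0.907,"dz": 0,"ax": 0,"ay": 0,"az": 0,"gripper": -0.3}])

```text
time: 0.8
eef_pos: [0.3777, -0.4251, 0.2559]
tcp_rot: [0.946, 0.324, -0.0, -0.0]
contact_force: [0.9, -0.5, 1.2]
opening: 0.353
finger_force: 0.0
```

Emit:
jog_arm(increments=[{"dx": 0.71,"dy": 0.9,"dz": -0.4,"ax": 0,"ay": 0,"az": 0,"gripper": -0.3},{"dx": 0.71,"dy": 0.9,"dz": -0.4,"ax": 0,"ay": 0,"az": 0,"gripper": -0.3},{"dx": 0.71,"dy": 0.9,"dz": -0.4,"ax": 0,"ay": 0,"az": 0,"gripper": -0.3},{"dx": 0.71,"dy": 0.9,"dz": -0.4,"ax": 0,"ay": 0,"az": 0,"gripper": -0.3},{"dx": 0.71,"dy": 0.9,"dz": -0.4,"ax": 0,"ay": 0,"az": 0,"gripper": -0.3},{"dx": 0.71,"dy": 0.9,"dz": -0.4,"ax": 0,"ay": 0,"az": 0,"gripper": -0.3}])

```text
time: 1.4
eef_pos: [0.462, -0.3198, 0.2088]
tcp_rot: [0.946, 0.324, -0.0, 0.001]
contact_force: [-0.3, -0.2, -0.0]
opening: 0.352
finger_force: 0.0
```

Emit:
jog_arm(increments=[{"dx": 0,"dy": 0,"dz": -0.2,"ax": 0,"ay": 0,"az": 0,"gripper": -0.3},{"dx": 0,"dy": 0,"dz": -0.4,"ax": 0,"ay": 0,"az": 0,"gripper": -0.3},{"dx": 0,"dy": 0,"dz": -0.55,"ax": 0,"ay": 0,"az": 0,"gripper": -0.3},{"dx": 0,"dy": 0,"dz": -0.615,"ax": 0,"ay": 0,"az": 0,"gripper": -0.3},{"dx": 0,"dy": 0,"dz": -0.615,"ax": 0,"ay": 0,"az": 0,"gripper": -0.3},{"dx": 0,"dy": 0,"dz": -0.615,"ax": 0,"ay": 0,"az": 0,"gripper": -1},{"dx": 0,"dy": 0,"dz": -0.615,"ax": 0,"ay": 0,"az": 0,"gripper": -1},{"dx": 0,"dy": 0,"dz": -0.615,"ax": 0,"ay": 0,"az": 0,"gripper": -1},{"dx": 0,"dy": 0,"dz": -0.615,"ax": 0,"ay": 0,"az": 0,"gripper": -1},{"dx": 0,"dy": 0,"dz": -0.615,"ax": 0,"ay": 0,"az": 0,"gripper": -1}], force=30)

```text
time: 2.4
eef_pos: [0.463, -0.3193, 0.1361]
tcp_rot: [0.946, 0.325, 0.0, 0.002]
contact_force: [-1.2, -2.1, 5.7]
opening: 0.09
finger_force: 31.8
```

Emit:
jog_arm(increments=[{"dx": 0,"dy": 0,"dz": 0.1,"ax": 0,"ay": 0,"az": 0,"gripper": -1},{"dx": 0,"dy": 0,"dz": 0.3,"ax": 0,"ay": 0,"az": 0,"gripper": -1},{"dx": 0,"dy": 0,"dz": 0.5,"ax": 0,"ay": 0,"az": 0,"gripper": -1},{"dx": 0,"dy": 0,"dz": 0.6,"ax": 0,"ay": 0,"az": 0,"gripper": -1},{"dx": 0,"dy": 0,"dz": 0.6,"ax": 0,"ay": 0,"az": 0,"gripper": -1},{"dx": 0.2,"dy": 0.3,"dz": 0.6,"ax": 0,"ay": 0,"az": 0,"gripper": -1},{"dx": 0.4,"dy": 0.6,"dz": 0.6,"ax": 0,"ay": 0,"az": 0,"gripper": -1},{"dx": 0.558,"dy": 0.96,"dz": 0.6,"ax": 0,"ay": 0,"az": 0,"gripper": -1}])

```text
time: 3.2
eef_pos: [0.5294, -0.2022, 0.2049]
tcp_rot: [0.946, 0.324, -0.001, -0.001]
contact_force: [0.3, -0.8, 0.3]
opening: 0.088
finger_force: 31.3
```

Emit:
jog_arm(increments=[{"dx": 0.186,"dy": 0.32,"dz": 0,"ax": 0,"ay": 0,"az": 0,"gripper": -1},{"dx": 0.372,"dy": 0.64,"dz": 0,"ax": 0,"ay": 0,"az": 0,"gripper": -1},{"dx": 0.558,"dy": 0.96,"dz": 0,"ax": 0,"ay": 0,"az": 0,"gripper": -1}])

```text
time: 3.5
eef_pos: [0.596, -0.0859, 0.2046]
tcp_rot: [0.946, 0.325, -0.001, -0.001]
contact_force: [1.6, 0.3, -1.2]
opening: 0.094
finger_force: 31.3
```

Emit:
jog_arm(increments=[{"dx": 0.186,"dy": 0.32,"dz": 0,"ax": 0,"ay": 0,"az": 0,"gripper": -1},{"dx": 0.372,"dy": 0.64,"dz": 0,"ax": 0,"ay": 0,"az": 0,"gripper": -1},{"dx": 0.558,"dy": 0.96,"dz": 0,"ax": 0,"ay": 0,"az": 0,"gripper": -1},{"dx": 0.558,"dy": 0.96,"dz": 0,"ax": 0,"ay": 0,"az": 0,"gripper": -1},{"dx": 0.558,"dy": 0.96,"dz": 0,"ax": 0,"ay": 0,"az": 0,"gripper": -1}])

```text
time: 4.0
eef_pos: [0.6625, 0.0284, 0.2043]
tcp_rot: [0.945, 0.326, -0.002, -0.001]
contact_force: [-0.6, -0.4, -1.6]
opening: 0.088
finger_force: 31.3
```

```bash
python3 - <<'E'
from h import *
f,p=cam("top"); g,_=cam("scene")
cv2.imwrite("pics/mid1.png",np.hstack([cv2.resize(g,(400,300)),cv2.resize(f[60:360,200:500],(400,300))]))
np.savez("/tmp/top1.npz",f=f,p=p)
s=get_state(); print(s["eef_pos"],s["opening"],s["contact_force"],s["qpos"])
E
```

```text
[0.66232516 0.02670443 0.20503167] 0.09144107537598287 [-0.445615    0.00711261 -0.40226676] [-1.12408129e-01  3.04170362e-01  1.65073468e+00 -3.36561514e-04
  1.18933425e+00  7.97011184e-01]
```

View pics/mid1.png

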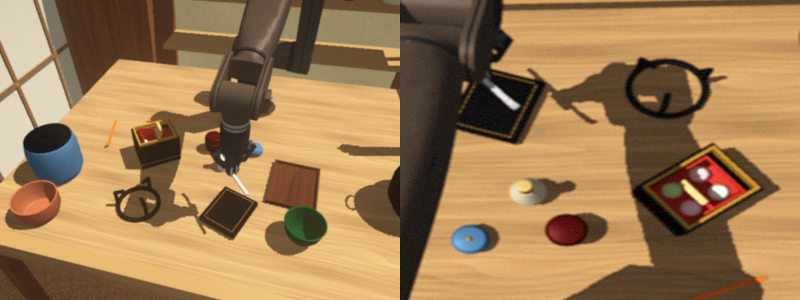

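Emit:
jog_arm(increments=[{"dx": 0,"dy": 0,"dz": -0.3,"ax": 0,"ay": 0,"az": 0,"gripper": -1},{"dx": 0,"dy": 0,"dz": -0.6,"ax": 0,"ay": 0,"az": 0,"gripper": -1},{"dx": 0,"dy": 0,"dz": -0.85,"ax": 0,"ay": 0,"az": 0,"gripper": -1},{"dx": 0,"dy": 0,"dz": -1,"ax": 0,"ay": 0,"az": 0,"gripper": -1},{"dx": 0,"dy": 0,"dz": -1,"ax": 0,"ay": 0,"az": 0,"gripper": -1}])

```text
time: 4.6
eef_pos: [0.6606, 0.0263, 0.0828]
tcp_rot: [0.946, 0.324, -0.003, -0.002]
contact_force: [-0.4, 0.2, -0.6]
opening: 0.088
finger_force: 31.2
```

Emit:
jog_arm(increments=[{"dx": 0,"dy": 0,"dz": -0.1,"ax": 0,"ay": 0,"az": 0,"gripper": -1},{"dx": 0,"dy": 0,"dz": -0.2,"ax": 0,"ay": 0,"az": 0,"gripper": -1},{"dx": 0,"dy": 0,"dz": -0.26,"ax": 0,"ay": 0,"az": 0,"gripper": -1},{"dx": 0,"dy": 0,"dz": -0.31,"ax": 0,"ay": 0,"az": 0,"gripper": -1},{"dx": 0,"dy": 0,"dz": -0.31,"ax": 0,"ay": 0,"az": 0,"gripper": -1},{"dx": 0,"dy": 0,"dz": -0.31,"ax": 0,"ay": 0,"az": 0,"gripper": -1}])

```text
time: 5.2
eef_pos: [0.6634, 0.0273, 0.0495]
tcp_rot: [0.946, 0.325, 0.0, 0.0]
contact_force: [-0.4, -0.2, 0.1]
opening: 0.094
finger_force: 31.3
```

```bash
python3 - <<'E'
from h import *
s=get_state(); print(s["eef_pos"],s["contact_force"])
z=np.load("/tmp/top1.npz"); f,p=z["f"],z["p"]
hs=cv2.cvtColor(f,cv2.COLOR_BGR2HSV).astype(int)
m=np.zeros((480,640),bool); m[190:310,360:490]=1
def big(m):
    n,l,st,c=cv2.connectedComponentsWithStats(m.astype(np.uint8),connectivity=8); return l==1+np.argmax(st[1:,4])
def rect(m,name):
    r=cv2.minAreaRect(p[m][:,:2].astype(np.float32)); print(name,m.sum(),np.round(r[0],4),np.round(r[1],4),round(r[2],2))
g=m&(p[...,2]>.108)&(p[...,2]<.1145)
rect(big(g),'rim'); rect(big(g&(hs[...,1]>130)&(hs[...,2]>90)),'gold')
b=big(m&(p[...,2]>.122)&(p[...,2]<.135)&(hs[...,0]>15)&(hs[...,0]<35)&(hs[...,2]>120)); rect(b,'board'); print(p[b].mean(0))
E
```

```text
[0.66339942 0.02728402 0.04948535] [-0.39700685 -0.15458649  0.06685591]
rim 679 [ 0.4531 -0.2901] [0.109  0.1381] 36.22
gold 406 [ 0.4588 -0.2979] [0.1089 0.1188] 36.16
board 175 [ 0.4405 -0.275 ] [0.0558 0.0132] 36.46
[ 0.43927706 -0.27517984  0.12728488]
```

Emit:
jog_arm(increments=[{"dx": 0,"dy": 0,"dz": -0.015,"ax": 0,"ay": 0,"az": 0,"gripper": -1},{"dx": 0,"dy": 0,"dz": -0.015,"ax": 0,"ay": 0,"az": 0,"gripper": -1},{"dx": 0,"dy": 0,"dz": -0.015,"ax": 0,"ay": 0,"az": 0,"gripper": -0.3},{"dx": 0,"dy": 0,"dz": -0.015,"ax": 0,"ay": 0,"az": 0,"gripper": -0.3},{"dx": 0,"dy": 0,"dz": -0.015,"ax": 0,"ay": 0,"az": 0,"gripper": -0.3},{"dx": 0,"dy": 0,"dz": -0.015,"ax": 0,"ay": 0,"az": 0,"gripper": -0.3},{"dx": 0,"dy": 0,"dz": 0.3,"ax": 0,"ay": 0,"az": 0,"gripper": -0.3},{"dx": 0,"dy": 0,"dz": 0.6,"ax": 0,"ay": 0,"az": 0,"gripper": -0.3},{"dx": 0,"dy": 0,"dz": 1,"ax": 0,"ay": 0,"az": 0,"gripper": -0.3}])

```text
time: 6.1
eef_pos: [0.6617, 0.0273, 0.1682]
tcp_rot: [0.946, 0.325, -0.002, -0.001]
contact_force: [0.4, 0.0, -0.9]
opening: 0.352
finger_force: 0.0
```

Emit:
jog_arm(increments=[{"dx": 0,"dy": 0,"dz": 0.4,"ax": 0,"ay": 0,"az": 0,"gripper": -0.3},{"dx": 0,"dy": 0,"dz": 0.6,"ax": 0,"ay": 0,"az": 0,"gripper": -0.3},{"dx": -0.3,"dy": -0.3,"dz": 0.6,"ax": 0,"ay": 0,"az": 0,"gripper": -0.3},{"dx": -0.5,"dy": -0.6,"dz": 0.6,"ax": 0,"ay": 0,"az": 0,"gripper": -0.3},{"dx": -0.6,"dy": -1,"dz": 0.6,"ax": 0,"ay": 0,"az": 0,"gripper": -0.3},{"dx": -0.6,"dy": -1,"dz": 0.6,"ax": 0,"ay": 0,"az": 0,"gripper": -0.3}])

```text
time: 6.7
eef_pos: [0.5899, -0.0973, 0.2417]
tcp_rot: [0.947, 0.322, -0.0, 0.001]
contact_force: [0.2, -0.1, -0.5]
opening: 0.35
finger_force: 0.0
```

```bash
python3 - <<'E'
from h import *
f,p=cam("top"); s=get_state(); print(s["eef_pos"],s["tcp_rot"],s["qpos"])
cv2.imwrite("pics/a2.png",cv2.resize(f[100:310,200:500],(750,525)))
hs=cv2.cvtColor(f,cv2.COLOR_BGR2HSV).astype(int)
m=np.zeros((480,640),bool); m[110:220,225:330]=1
k=m&(hs[...,1]<60)&(hs[...,2]>110)&(p[...,2]<.05)&(p[...,2]>.01)
q=p[k]; print(len(q),cv2.minAreaRect(q[:,:2].astype(np.float32)),np.percentile(q[:,2],[5,50,95]))
E
```

```text
[ 0.59054293 -0.09519435  0.2416165 ] [9.46458190e-01 3.22826317e-01 1.93646217e-04 1.58987787e-04] [-3.29310099e-01  1.31111101e-01  1.78577161e+00 -1.56637588e-05
  1.22420906e+00  5.84063172e-01]
5 ((0.7276203036308289, 0.08138018101453781), (0.0027696893084794283, 0.005570505745708942), 89.7087173461914) [0.02436499 0.02616926 0.02693733]
```

View pics/a2.png

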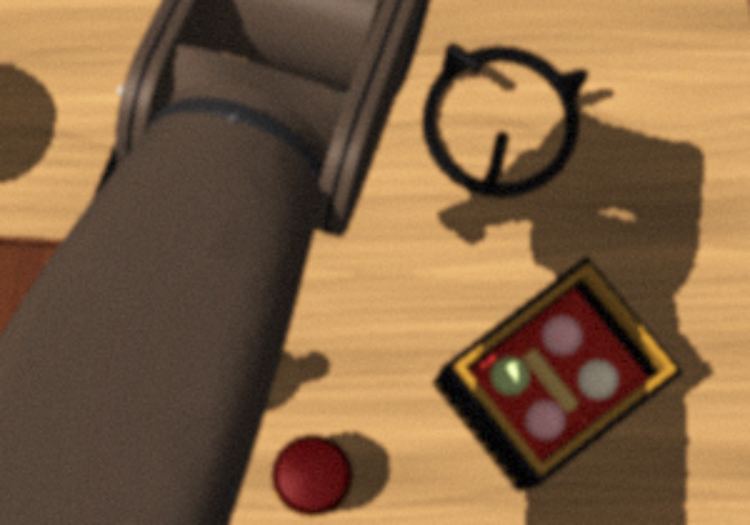

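```bash
cat >> h.py <<'E'
from scipy.spatial.transform import Rotation as Ro
yaw=np.deg2rad(126.3); u=np.array([np.cos(yaw),np.sin(yaw),0]); v=np.array([-u[1],u[0],0]); Z=np.array([0,0,1.])
# level tool: z down, y = -u
R0=Ro.from_matrix(np.stack([np.cross(-u,-Z),-u,-Z],1))
def tool(th): return Ro.from_rotvec(th*v)*R0
def rel(P,R,s=None):
    s=s or get_state(); r=(R*Ro.from_quat(s["tcp_rot"]).inv()).as_rotvec()
    return np.round((P-s["eef_pos"])/.12,3),np.round(r/(np.pi/2),4)
E
python3 - <<'E'
from h import *
th=.28; zt=np.sin(th)*u+np.cos(th)*Z
T=np.array([.440,-.275,.1273]); tcp=T-.015*zt+.009*zt
print(tcp,T+0, tool(th).as_matrix()[:,2])
for d in(.09,0): print(d,tcp+d*zt,*rel(tcp+d*zt,tool(th)))
E
```

```text
[ 0.44098164 -0.27633634  0.12153367] [ 0.44   -0.275   0.1273] [ 0.16360619 -0.22272283 -0.96105544]
0.09 [ 0.42625708 -0.25629128  0.20802866] [-1.369 -1.342 -0.28 ] [-0.1423 -0.1069 -0.0151]
0 [ 0.44098164 -0.27633634  0.12153367] [-1.246 -1.51  -1.001] [-0.1423 -0.1069 -0.0151]
```

Emit:
jog_arm(increments=[{"dx": -0.35,"dy": -0.35,"dz": 0,"ax": -0.07,"ay": -0.05,"az": -0.01,"gripper": -0.3},{"dx": -0.7,"dy": -0.7,"dz": 0,"ax": -0.142,"ay": -0.107,"az": -0.015,"gripper": -0.3},{"dx": -0.7,"dy": -0.7,"dz": 0,"ax": -0.142,"ay": -0.107,"az": -0.015,"gripper": -0.3},{"dx": -0.7,"dy": -0.7,"dz": 0,"ax": -0.142,"ay": -0.107,"az": -0.015,"gripper": -0.3}])

```text
time: 7.15
eef_pos: [0.5056, -0.1764, 0.2406]
tcp_rot: [0.941, 0.31, 0.043, 0.132]
contact_force: [0.7, 0.6, 0.0]
opening: 0.35
finger_force: 0.0
```

Emit:
jog_arm(increments=[{"dx": -0.35,"dy": -0.32,"dz": -0.1,"ax": 0,"ay": 0,"az": 0,"gripper": -0.3},{"dx": -0.669,"dy": -0.642,"dz": -0.28,"ax": 0,"ay": 0,"az": 0,"gripper": -0.3},{"dx": -0.669,"dy": -0.642,"dz": -0.28,"ax": 0,"ay": 0,"az": 0,"gripper": -0.3},{"dx": -0.669,"dy": -0.642,"dz": -0.28,"ax": 0,"ay": 0,"az": 0,"gripper": -0.3},{"dx": -0.669,"dy": -0.642,"dz": -0.28,"ax": 0,"ay": 0,"az": 0,"gripper": -0.3}])

```text
time: 7.65
eef_pos: [0.4284, -0.2537, 0.2086]
tcp_rot: [0.94, 0.311, 0.044, 0.133]
contact_force: [0.4, -0.2, -0.9]
opening: 0.352
finger_force: 0.0
```

```bash
python3 - <<'E'
from h import *
f,p=cam("top"); g,_=cam("scene"); s=get_state()
cv2.imwrite("pics/a3.png",np.hstack([cv2.resize(g[130:400,130:490],(400,300)),cv2.resize(f[100:310,210:490],(400,300))]))
hs=cv2.cvtColor(f,cv2.COLOR_BGR2HSV).astype(int)
m=np.zeros((480,640),bool); m[110:220,225:330]=1
k=m&(hs[...,1]<60)&(hs[...,2]>110)&(p[...,2]<.05)&(p[...,2]>.01)
q=p[k]; print(len(q),cv2.minAreaRect(q[:,:2].astype(np.float32)),np.percentile(q[:,2],[5,50,95]))
th=.28; zt=np.sin(th)*u+np.cos(th)*Z
tcp=np.array([.440,-.275,.1273])-.006*zt
print(s["eef_pos"],s["qpos"]); print(*rel(tcp,tool(th),s))
E
```

```text
362 ((0.6634135842323303, 0.027299225330352783), (0.17282411456108093, 0.01234152540564537), 37.75556182861328) [0.02004885 0.0270068  0.03146621]
[ 0.42860256 -0.2533547   0.20880314] [-0.70993705 -0.19443275  2.18209302 -0.07918344  0.88116031  0.26298927]
[ 0.103 -0.192 -0.727] [ 0.0005  0.0002 -0.004 ]
```

View pics/a3.png

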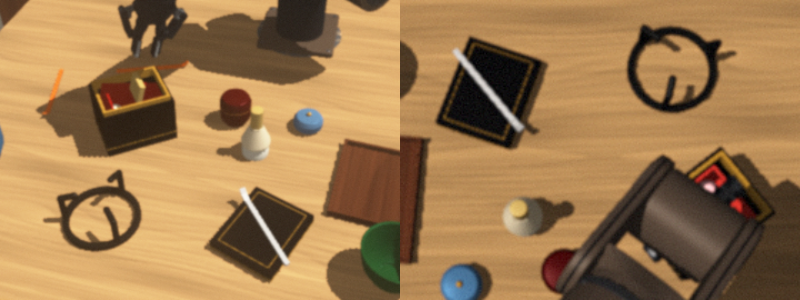

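The scoop lies flat across the middle of the lid, at left (265,225) and right (487,90). The gripper is tilted above the board, so I'll descend and grip.

Emit:
jog_arm(increments=[{"dx": 0.03,"dy": -0.05,"dz": -0.2,"ax": 0,"ay": 0,"az": 0,"gripper": -0.3},{"dx": 0.057,"dy": -0.106,"dz": -0.4,"ax": 0,"ay": 0,"az": 0,"gripper": -0.3},{"dx": 0.085,"dy": -0.158,"dz": -0.6,"ax": 0,"ay": 0,"az": 0,"gripper": -0.3},{"dx": 0.103,"dy": -0.192,"dz": -0.727,"ax": 0,"ay": 0,"az": 0,"gripper": -0.3},{"dx": 0.103,"dy": -0.192,"dz": -0.727,"ax": 0,"ay": 0,"az": 0,"gripper": -0.3},{"dx": 0.103,"dy": -0.192,"dz": -0.727,"ax": 0,"ay": 0,"az": 0,"gripper": -0.3}], force=40)

```text
time: 8.35
eef_pos: [0.4404, -0.2764, 0.1211]
tcp_rot: [0.94, 0.311, 0.043, 0.132]
contact_force: [0.2, -0.3, 1.3]
opening: 0.348
finger_force: 0.0
```

Emit:
jog_arm(increments=[{"dx": 0,"dy": 0,"dz": 0,"ax": 0,"ay": 0,"az": 0,"gripper": -0.6},{"dx": 0,"dy": 0,"dz": 0,"ax": 0,"ay": 0,"az": 0,"gripper": -1},{"dx": 0,"dy": 0,"dz": 0,"ax": 0,"ay": 0,"az": 0,"gripper": -1},{"dx": 0,"dy": 0,"dz": 0,"ax": 0,"ay": 0,"az": 0,"gripper": -1},{"dx": 0,"dy": 0,"dz": 0,"ax": 0,"ay": 0,"az": 0,"gripper": -1}], force=40)

```text
time: 8.85
eef_pos: [0.4399, -0.2769, 0.1217]
tcp_rot: [0.94, 0.311, 0.044, 0.133]
contact_force: [-1.2, 4.4, 6.4]
opening: 0.133
finger_force: 42.7
```

```bash
python3 - <<'E'
from h import *
s=get_state(); print(s)
E
```

```text
{'time': 8.85, 'qpos': array([-0.73289743, -0.01185117,  2.19525642, -0.0874162 ,  0.68470439,
        0.2598707 ]), 'dq': array([ 0.00040405, -0.00082887, -0.00054709,  0.00163612,  0.00110266,
       -0.00023221]), 'joint_efforts': array([ -1.82821423, -22.03975797, -24.33510125,  -0.46060044,
        -0.94936229,   0.0423968 ]), 'eef_pos': array([ 0.43989717, -0.2768792 ,  0.12170429]), 'tcp_rot': array([0.94018839, 0.31060575, 0.04376215, 0.13287114]), 'contact_force': array([-1.24578321,  4.37653146,  6.38850337]), 'wrist_torque': array([ 0.57098128, -0.06033331,  0.15425817]), 'finger_force': 42.74599313735962, 'opening': 0.1334616835082932}
```

```bash
python3 - <<'E'
from h import *
def off(th): # TCP rel. pivot
    return .06*(np.cos(th)*u-np.sin(th)*Z)+.104*(np.sin(th)*u+np.cos(th)*Z)
for th in np.arange(.26,.119,-.02):
    print(round(th,2),np.round((off(th)-off(.28))/.12,4),np.round(-(.28-th)*v/(np.pi/2),4))
E
```

```text
0.26 [ 0.0083 -0.0113  0.0143] [ 0.0103  0.0075 -0.    ]
0.24 [ 0.0168 -0.0229  0.0282] [ 0.0205  0.0151 -0.    ]
0.22 [ 0.0254 -0.0346  0.0419] [ 0.0308  0.0226 -0.    ]
0.2 [ 0.0342 -0.0466  0.0553] [ 0.041   0.0302 -0.    ]
0.18 [ 0.0432 -0.0588  0.0684] [ 0.0513  0.0377 -0.    ]
0.16 [ 0.0523 -0.0712  0.0812] [ 0.0616  0.0452 -0.    ]
0.14 [ 0.0616 -0.0838  0.0937] [ 0.0718  0.0528 -0.    ]
0.12 [ 0.071  -0.0966  0.1058] [ 0.0821  0.0603 -0.    ]
```

Emit:
jog_arm(increments=[{"dx": 0.008,"dy": -0.011,"dz": 0.014,"ax": 0.0103,"ay": 0.0075,"az": 0,"gripper": -1},{"dx": 0.017,"dy": -0.023,"dz": 0.028,"ax": 0.0205,"ay": 0.0151,"az": 0,"gripper": -1},{"dx": 0.025,"dy": -0.035,"dz": 0.042,"ax": 0.0308,"ay": 0.0226,"az": 0,"gripper": -1},{"dx": 0.034,"dy": -0.047,"dz": 0.055,"ax": 0.041,"ay": 0.0302,"az": 0,"gripper": -1},{"dx": 0.034,"dy": -0.047,"dz": 0.055,"ax": 0.041,"ay": 0.0302,"az": 0,"gripper": -1}], force=60)

```text
time: 9.35
eef_pos: [0.4438, -0.2831, 0.1275]
tcp_rot: [0.945, 0.312, 0.031, 0.094]
contact_force: [-0.8, 4.5, 6.2]
opening: 0.131
finger_force: 59.8
```

Emit:
jog_arm(increments=[{"dx": 0.009,"dy": -0.012,"dz": 0.013,"ax": 0.0103,"ay": 0.0075,"az": 0,"gripper": -1},{"dx": 0.018,"dy": -0.025,"dz": 0.026,"ax": 0.0205,"ay": 0.0151,"az": 0,"gripper": -1},{"dx": 0.027,"dy": -0.037,"dz": 0.038,"ax": 0.0308,"ay": 0.0226,"az": 0,"gripper": -1},{"dx": 0.037,"dy": -0.05,"dz": 0.051,"ax": 0.041,"ay": 0.0302,"az": 0,"gripper": -1},{"dx": 0.037,"dy": -0.05,"dz": 0.051,"ax": 0.041,"ay": 0.0302,"az": 0,"gripper": -1}])

```text
time: 9.85
eef_pos: [0.4475, -0.2888, 0.1328]
tcp_rot: [0.948, 0.313, 0.018, 0.056]
contact_force: [-1.2, 0.2, 1.1]
opening: 0.127
finger_force: 59.0
```

```bash
python3 - <<'E'
from h import *
s=get_state(); P=s["eef_pos"]; print(P,s["contact_force"])
C=np.array([.4531,-.2901,0])
print("u,v now",(P-C)@u,(P-C)@v,"ang",np.arcsin(Ro.from_quat(s["tcp_rot"]).as_matrix()[:,2]@-u))
F=P+u*((C-P)@u)-.0015*v; F[2]=.039+.104+.001
print(*rel(F,R0,s))
E
```

```text
[ 0.44745389 -0.28884788  0.13275978] [-1.18697574  0.19542231  1.05867631]
u,v now 0.004351694017440265 0.0038090869696301433 ang 0.11687848661558684
[ 0.032 -0.022  0.094] [ 0.0605  0.0434 -0.0027]
```

Emit:
jog_arm(increments=[{"dx": 0.005,"dy": -0.004,"dz": 0.015,"ax": 0.01,"ay": 0.007,"az": 0,"gripper": -1},{"dx": 0.011,"dy": -0.007,"dz": 0.031,"ax": 0.02,"ay": 0.0145,"az": -0.001,"gripper": -1},{"dx": 0.016,"dy": -0.011,"dz": 0.047,"ax": 0.03,"ay": 0.022,"az": -0.0015,"gripper": -1},{"dx": 0.021,"dy": -0.015,"dz": 0.063,"ax": 0.04,"ay": 0.029,"az": -0.002,"gripper": -1},{"dx": 0.027,"dy": -0.018,"dz": 0.079,"ax": 0.05,"ay": 0.036,"az": -0.0025,"gripper": -1},{"dx": 0.032,"dy": -0.022,"dz": 0.094,"ax": 0.0605,"ay": 0.0434,"az": -0.0027,"gripper": -1},{"dx": 0.032,"dy": -0.022,"dz": 0.094,"ax": 0.0605,"ay": 0.0434,"az": -0.0027,"gripper": -1},{"dx": 0.032,"dy": -0.022,"dz": 0.094,"ax": 0.0605,"ay": 0.0434,"az": -0.0027,"gripper": -1},{"dx": 0.032,"dy": -0.022,"dz": 0.094,"ax": 0.0605,"ay": 0.0434,"az": -0.0027,"gripper": -1}])

```text
time: 10.75
eef_pos: [0.4514, -0.2907, 0.1441]
tcp_rot: [0.95, 0.312, 0.001, 0.0]
contact_force: [0.3, -0.1, -4.2]
opening: 0.13
finger_force: 58.7
```

```bash
python3 - <<'E'
from h import *
f,p=cam("top"); g,_=cam("scene"); s=get_state(); print(s["eef_pos"],s["contact_force"],s["wrist_torque"])
cv2.imwrite("pics/a4.png",np.hstack([cv2.resize(g[160:290,180:320],(400,400),interpolation=2),cv2.resize(f[190:310,365:485],(400,400),interpolation=2)]))
E
```

```text
[ 0.45142555 -0.29080832  0.14425028] [-0.62432976 -0.50744171 -3.88866019] [-0.00610541 -0.00806771  0.00408408]
```

View pics/a4.png

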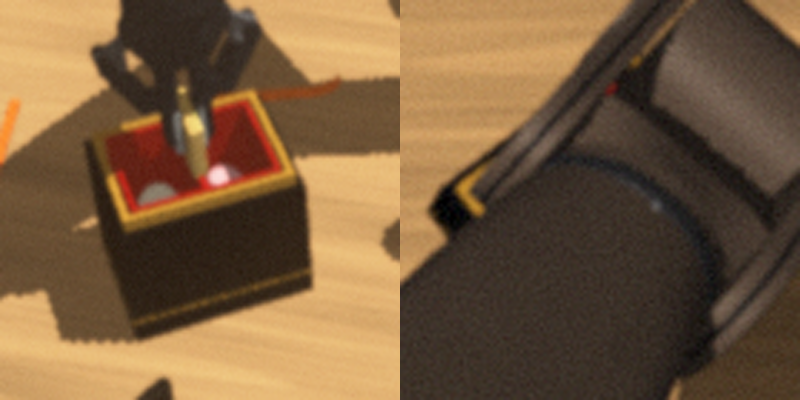

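The tray is level inside the collar and hanging free at about 4 N with no side force, so I'll lift.

Emit:
jog_arm(increments=[{"dx": 0,"dy": 0,"dz": 0.04,"ax": 0,"ay": 0,"az": 0,"gripper": -1},{"dx": 0,"dy": 0,"dz": 0.08,"ax": 0,"ay": 0,"az": 0,"gripper": -1},{"dx": 0,"dy": 0,"dz": 0.13,"ax": 0,"ay": 0,"az": 0,"gripper": -1},{"dx": 0,"dy": 0,"dz": 0.18,"ax": 0,"ay": 0,"az": 0,"gripper": -1},{"dx": 0,"dy": 0,"dz": 0.18,"ax": 0,"ay": 0,"az": 0,"gripper": -1}])

```text
time: 11.35
eef_pos: [0.4524, -0.2918, 0.1678]
tcp_rot: [0.95, 0.312, 0.002, 0.002]
contact_force: [1.4, -0.2, -3.8]
opening: 0.128
finger_force: 58.7
```

Emit:
jog_arm(increments=[{"dx": 0,"dy": 0,"dz": 0.08,"ax": 0,"ay": 0,"az": 0,"gripper": -1},{"dx": 0,"dy": 0,"dz": 0.18,"ax": 0,"ay": 0,"az": 0,"gripper": -1},{"dx": 0,"dy": 0,"dz": 0.28,"ax": 0,"ay": 0,"az": 0,"gripper": -1},{"dx": 0,"dy": 0,"dz": 0.38,"ax": 0,"ay": 0,"az": 0,"gripper": -1},{"dx": 0,"dy": 0,"dz": 0.48,"ax": 0,"ay": 0,"az": 0,"gripper": -1},{"dx": 0,"dy": 0,"dz": 0.6,"ax": 0,"ay": 0,"az": 0,"gripper": -1},{"dx": 0,"dy": 0,"dz": 0.72,"ax": 0,"ay": 0,"az": 0,"gripper": -1},{"dx": 0,"dy": 0,"dz": 0.84,"ax": 0,"ay": 0,"az": 0,"gripper": -1},{"dx": 0,"dy": 0,"dz": 0.84,"ax": 0,"ay": 0,"az": 0,"gripper": -1},{"dx": 0,"dy": 0,"dz": 0.84,"ax": 0,"ay": 0,"az": 0,"gripper": -1}])

```text
time: 12.35
eef_pos: [0.4517, -0.2912, 0.2673]
tcp_rot: [0.95, 0.312, 0.001, 0.001]
contact_force: [-1.2, -0.8, -3.5]
opening: 0.132
finger_force: 58.7
```

```bash
python3 - <<'E'
from h import *
f,p=cam("top"); s=get_state(); print(s["eef_pos"],s["contact_force"],s["qpos"])
# serving tray: centre .501,.220, long axis -4.6deg; tray x at 126.3 -> 175.4 : +49.1
a=np.deg2rad(175.4-126.3)
print(*rel(np.array([.501,.220,.22]),Ro.from_rotvec([0,0,a])*R0,s))
E
```

```text
[ 0.45142219 -0.2909109   0.26635232] [ 0.19527403 -0.00551926 -4.14509233] [-7.61667980e-01 -2.80786037e-02  1.90555397e+00  5.22399131e-04
  1.26268030e+00  1.74996780e-01]
[ 0.413  4.258 -0.386] [-0.      0.001   0.5453]
```

Emit:
jog_arm(increments=[{"dx": 0.02,"dy": 0.15,"dz": 0,"ax": 0,"ay": 0,"az": 0.02,"gripper": -1},{"dx": 0.04,"dy": 0.38,"dz": 0,"ax": 0,"ay": 0,"az": 0.055,"gripper": -1},{"dx": 0.06,"dy": 0.62,"dz": 0,"ax": 0,"ay": 0,"az": 0.08,"gripper": -1},{"dx": 0.083,"dy": 0.85,"dz": 0,"ax": 0,"ay": 0,"az": 0.109,"gripper": -1}])

```text
time: 12.8
eef_pos: [0.461, -0.187, 0.2656]
tcp_rot: [0.92, 0.393, 0.0, -0.0]
contact_force: [0.2, 0.7, -4.5]
opening: 0.132
finger_force: 58.8
```

Emit:
jog_arm(increments=[{"dx": 0.02,"dy": 0.22,"dz": 0,"ax": 0,"ay": 0,"az": 0.027,"gripper": -1},{"dx": 0.04,"dy": 0.43,"dz": 0,"ax": 0,"ay": 0,"az": 0.055,"gripper": -1},{"dx": 0.06,"dy": 0.64,"dz": 0,"ax": 0,"ay": 0,"az": 0.082,"gripper": -1},{"dx": 0.083,"dy": 0.85,"dz": 0,"ax": 0,"ay": 0,"az": 0.109,"gripper": -1}])

```text
time: 13.2
eef_pos: [0.4708, -0.085, 0.2658]
tcp_rot: [0.883, 0.47, 0.0, -0.0]
contact_force: [-0.7, -1.1, -4.9]
opening: 0.13
finger_force: 58.8
```

Emit:
jog_arm(increments=[{"dx": 0.02,"dy": 0.22,"dz": 0,"ax": 0,"ay": 0,"az": 0.027,"gripper": -1},{"dx": 0.04,"dy": 0.43,"dz": 0,"ax": 0,"ay": 0,"az": 0.055,"gripper": -1},{"dx": 0.06,"dy": 0.64,"dz": 0,"ax": 0,"ay": 0,"az": 0.082,"gripper": -1},{"dx": 0.083,"dy": 0.85,"dz": 0,"ax": 0,"ay": 0,"az": 0.109,"gripper": -1}])

```text
time: 13.6
eef_pos: [0.4806, 0.0168, 0.2658]
tcp_rot: [0.839, 0.544, 0.0, -0.0]
contact_force: [0.8, -0.2, -4.2]
opening: 0.128
finger_force: 58.8
```

Emit:
jog_arm(increments=[{"dx": 0.02,"dy": 0.22,"dz": 0,"ax": 0,"ay": 0,"az": 0.027,"gripper": -1},{"dx": 0.04,"dy": 0.43,"dz": 0,"ax": 0,"ay": 0,"az": 0.055,"gripper": -1},{"dx": 0.06,"dy": 0.64,"dz": 0,"ax": 0,"ay": 0,"az": 0.082,"gripper": -1},{"dx": 0.083,"dy": 0.85,"dz": 0,"ax": 0,"ay": 0,"az": 0.109,"gripper": -1}])

```text
time: 14.0
eef_pos: [0.4903, 0.1187, 0.2657]
tcp_rot: [0.789, 0.614, 0.0, -0.0]
contact_force: [0.1, 0.6, -4.2]
opening: 0.132
finger_force: 58.8
```

Emit:
jog_arm(increments=[{"dx": 0.02,"dy": 0.22,"dz": 0,"ax": 0,"ay": 0,"az": 0.027,"gripper": -1},{"dx": 0.04,"dy": 0.43,"dz": 0,"ax": 0,"ay": 0,"az": 0.055,"gripper": -1},{"dx": 0.06,"dy": 0.64,"dz": 0,"ax": 0,"ay": 0,"az": 0.082,"gripper": -1},{"dx": 0.081,"dy": 0.84,"dz": 0,"ax": 0,"ay": 0,"az": 0.109,"gripper": -1},{"dx": 0.081,"dy": 0.84,"dz": 0,"ax": 0,"ay": 0,"az": 0.109,"gripper": -1},{"dx": 0.081,"dy": 0.84,"dz": 0,"ax": 0,"ay": 0,"az": 0.109,"gripper": -1},{"dx": 0.081,"dy": 0.84,"dz": 0,"ax": 0,"ay": 0,"az": 0.109,"gripper": -1}])

```text
time: 14.7
eef_pos: [0.5006, 0.2173, 0.2661]
tcp_rot: [0.735, 0.678, 0.0, 0.0]
contact_force: [-0.6, 0.2, -5.0]
opening: 0.128
finger_force: 58.8
```

```bash
python3 - <<'E'
from h import *
f,p=cam("top"); g,_=cam("scene"); s=get_state(); print(s["eef_pos"],s["contact_force"],s["wrist_torque"])
cv2.imwrite("pics/a5.png",np.hstack([cv2.resize(g,(400,300)),cv2.resize(f,(400,300))]))
a=np.deg2rad(175.4-126.3)
print(*rel(np.array([.501,.218,.11]),Ro.from_rotvec([0,0,a])*R0,s))
E
```

```text
[0.50099099 0.21700988 0.26659224] [ 0.48654716  0.06289658 -4.47333279] [-0.00483446  0.02433403  0.00549809]
[ 0.     0.008 -1.305] [-0.0003  0.0012  0.0009]
```

View pics/a5.png

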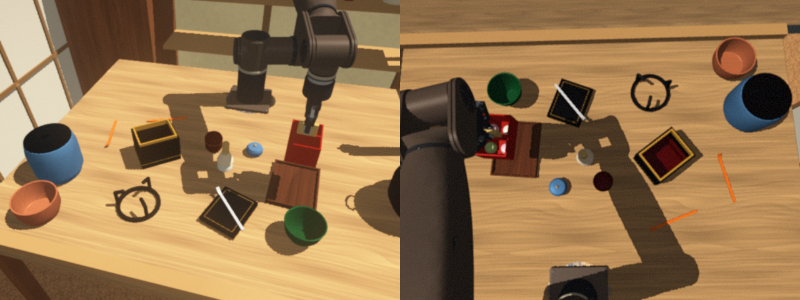

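The tray is held level over the serving tray. The box at right (668,155) stands empty and the scoop is still on the lid, so I'll lower.

Emit:
jog_arm(increments=[{"dx": 0,"dy": 0.008,"dz": -0.1,"ax": 0,"ay": 0,"az": 0,"gripper": -1},{"dx": 0,"dy": 0.008,"dz": -0.3,"ax": 0,"ay": 0,"az": 0,"gripper": -1},{"dx": 0,"dy": 0.008,"dz": -0.5,"ax": 0,"ay": 0,"az": 0,"gripper": -1},{"dx": 0,"dy": 0.008,"dz": -0.7,"ax": 0,"ay": 0,"az": 0,"gripper": -1},{"dx": 0,"dy": 0.008,"dz": -0.85,"ax": 0,"ay": 0,"az": 0,"gripper": -1},{"dx": 0,"dy": 0.008,"dz": -0.95,"ax": 0,"ay": 0,"az": 0,"gripper": -1},{"dx": 0,"dy": 0.008,"dz": -1,"ax": 0,"ay": 0,"az": 0,"gripper": -1},{"dx": 0,"dy": 0.008,"dz": -1,"ax": 0,"ay": 0,"az": 0,"gripper": -1},{"dx": 0,"dy": 0.008,"dz": -1,"ax": 0,"ay": 0,"az": 0,"gripper": -1}])

```text
time: 15.7
eef_pos: [0.5019, 0.2187, 0.1478]
tcp_rot: [0.735, 0.678, 0.002, 0.001]
contact_force: [0.0, 0.3, -3.7]
opening: 0.13
finger_force: 58.7
```

Emit:
jog_arm(increments=[{"dx": 0,"dy": 0,"dz": -0.05,"ax": 0,"ay": 0,"az": 0,"gripper": -1},{"dx": 0,"dy": 0,"dz": -0.1,"ax": 0,"ay": 0,"az": 0,"gripper": -1},{"dx": 0,"dy": 0,"dz": -0.15,"ax": 0,"ay": 0,"az": 0,"gripper": -1},{"dx": 0,"dy": 0,"dz": -0.2,"ax": 0,"ay": 0,"az": 0,"gripper": -1},{"dx": 0,"dy": 0,"dz": -0.24,"ax": 0,"ay": 0,"az": 0,"gripper": -1},{"dx": 0,"dy": 0,"dz": -0.27,"ax": 0,"ay": 0,"az": 0,"gripper": -1},{"dx": 0,"dy": 0,"dz": -0.28,"ax": 0,"ay": 0,"az": 0,"gripper": -1},{"dx": 0,"dy": 0,"dz": -0.28,"ax": 0,"ay": 0,"az": 0,"gripper": -1}])

```text
time: 16.5
eef_pos: [0.5012, 0.2186, 0.1131]
tcp_rot: [0.735, 0.678, 0.001, 0.0]
contact_force: [-0.4, 0.5, -4.5]
opening: 0.128
finger_force: 58.8
```

Emit:
jog_arm(increments=[{"dx": 0,"dy": 0,"dz": -0.01,"ax": 0,"ay": 0,"az": 0,"gripper": -1},{"dx": 0,"dy": 0,"dz": -0.02,"ax": 0,"ay": 0,"az": 0,"gripper": -1},{"dx": 0,"dy": 0,"dz": -0.02,"ax": 0,"ay": 0,"az": 0,"gripper": -1}])

```text
time: 16.8
eef_pos: [0.5012, 0.2186, 0.1109]
tcp_rot: [0.735, 0.678, 0.001, 0.001]
contact_force: [-1.9, 1.0, -4.0]
opening: 0.126
finger_force: 58.8
```

Emit:
jog_arm(increments=[{"dx": 0,"dy": 0,"dz": -0.005,"ax": 0,"ay": 0,"az": 0,"gripper": -1},{"dx": 0,"dy": 0,"dz": -0.01,"ax": 0,"ay": 0,"az": 0,"gripper": -1},{"dx": 0,"dy": 0,"dz": -0.01,"ax": 0,"ay": 0,"az": 0,"gripper": -1}])

```text
time: 17.1
eef_pos: [0.5012, 0.2186, 0.1096]
tcp_rot: [0.735, 0.678, 0.001, 0.001]
contact_force: [0.8, -0.4, -4.5]
opening: 0.13
finger_force: 58.8
```

Emit:
jog_arm(increments=[{"dx": 0,"dy": 0,"dz": -0.01,"ax": 0,"ay": 0,"az": 0,"gripper": -1},{"dx": 0,"dy": 0,"dz": -0.01,"ax": 0,"ay": 0,"az": 0,"gripper": -1}])

```text
time: 17.3
eef_pos: [0.5015, 0.2186, 0.1093]
tcp_rot: [0.735, 0.678, 0.001, 0.001]
contact_force: [-2.1, -0.9, 0.5]
opening: 0.133
finger_force: 59.6
```

Emit:
jog_arm(increments=[{"dx": 0,"dy": 0,"dz": -0.01,"ax": 0,"ay": 0,"az": 0,"gripper": -1},{"dx": 0,"dy": 0,"dz": -0.01,"ax": 0,"ay": 0,"az": 0,"gripper": -1}])

```text
time: 17.5
eef_pos: [0.5017, 0.2187, 0.1093]
tcp_rot: [0.735, 0.678, 0.001, 0.001]
contact_force: [-5.2, -1.3, 6.9]
opening: 0.135
finger_force: 60.5
```

Contact is made gently. I'll release, opening only part way, and withdraw upwards.

Emit:
jog_arm(increments=[{"dx": 0,"dy": 0,"dz": 0.01,"ax": 0,"ay": 0,"az": 0,"gripper": -0.5},{"dx": 0,"dy": 0,"dz": 0.01,"ax": 0,"ay": 0,"az": 0,"gripper": -0.3},{"dx": 0,"dy": 0,"dz": 0.01,"ax": 0,"ay": 0,"az": 0,"gripper": -0.3},{"dx": 0,"dy": 0,"dz": 0.01,"ax": 0,"ay": 0,"az": 0,"gripper": -0.3},{"dx": 0,"dy": 0,"dz": 0.15,"ax": 0,"ay": 0,"az": 0,"gripper": -0.3},{"dx": 0,"dy": 0,"dz": 0.35,"ax": 0,"ay": 0,"az": 0,"gripper": -0.3},{"dx": 0,"dy": 0,"dz": 0.6,"ax": 0,"ay": 0,"az": 0,"gripper": -0.3},{"dx": 0,"dy": 0,"dz": 0.9,"ax": 0,"ay": 0,"az": 0,"gripper": -0.3},{"dx": 0,"dy": 0,"dz": 1,"ax": 0,"ay": 0,"az": 0,"gripper": -0.3}])

```text
time: 18.4
eef_pos: [0.5032, 0.2191, 0.2316]
tcp_rot: [0.735, 0.678, 0.004, 0.002]
contact_force: [0.8, 0.2, 0.2]
opening: 0.35
finger_force: 0.0
```

Emit:
jog_arm(increments=[{"dx": -0.1,"dy": -0.3,"dz": 0.1,"ax": 0,"ay": 0,"az": 0,"gripper": -0.3},{"dx": -0.1,"dy": -0.6,"dz": 0.2,"ax": 0,"ay": 0,"az": 0,"gripper": -0.3},{"dx": -0.1,"dy": -1,"dz": 0.3,"ax": 0,"ay": 0,"az": 0,"gripper": -0.3},{"dx": -0.1,"dy": -1,"dz": 0.3,"ax": 0,"ay": 0,"az": 0,"gripper": -0.3}])

```text
time: 18.8
eef_pos: [0.4901, 0.0946, 0.2645]
tcp_rot: [0.737, 0.676, 0.002, 0.002]
contact_force: [-0.1, 1.0, 0.7]
opening: 0.354
finger_force: 0.0
```

Emit:
jog_arm(increments=[{"dx": 0,"dy": -0.3,"dz": 0,"ax": 0,"ay": 0,"az": 0,"gripper": -0.3},{"dx": 0,"dy": -0.6,"dz": 0,"ax": 0,"ay": 0,"az": 0,"gripper": -0.3},{"dx": 0,"dy": -1,"dz": 0,"ax": 0,"ay": 0,"az": 0,"gripper": -0.3},{"dx": 0,"dy": -1,"dz": 0,"ax": 0,"ay": 0,"az": 0,"gripper": -0.3},{"dx": 0,"dy": -1,"dz": 0,"ax": 0,"ay": 0,"az": 0,"gripper": -0.3}])

```text
time: 19.3
eef_pos: [0.489, -0.0219, 0.2623]
tcp_rot: [0.736, 0.677, 0.001, -0.0]
contact_force: [0.0, -0.1, -0.5]
opening: 0.351
finger_force: 0.0
```

```bash
python3 - <<'E'
from h import *
f,p=cam("top"); g,_=cam("scene"); s=get_state(); print(s["time"],s["eef_pos"],s["contact_force"])
cv2.imwrite("pics/a6.png",np.hstack([cv2.resize(g[180:400,180:540],(400,300)),cv2.resize(f[110:310,130:430],(400,300))]))
def win(u0,v0,u1,v1,zl,zh):
    m=np.zeros((480,640),bool); m[v0:v1,u0:u1]=1
    return m&(p[...,2]>zl)&(p[...,2]<zh)
def rect(m,n): r=cv2.minAreaRect(p[m][:,:2].astype(np.float32)); print(n,m.sum(),r,np.percentile(p[m][:,2],[5,50,95]))
hs=cv2.cvtColor(f,cv2.COLOR_BGR2HSV).astype(int)
rect(win(135,170,240,300,.070,.082),'traywall'); rect(win(135,170,240,300,.105,.125),'board')
rect(win(135,185,235,295,.0125,.02),'serv')
m=np.zeros((480,640),bool); m[110:220,225:330]=1
rect(m&(hs[...,1]<60)&(hs[...,2]>110)&(p[...,2]<.05)&(p[...,2]>.01),'scoop')
E
```

```text
19.4 [ 0.48903912 -0.02043268  0.26254072] [ 0.92633348 -0.3104065  -0.44736712]
traywall 293 ((0.503601610660553, 0.23310023546218872), (0.06647159904241562, 0.12090582400560379), 86.56266021728516) [0.07107165 0.07502714 0.07811587]
board 147 ((0.5028585195541382, 0.22388581931591034), (0.04720350727438927, 0.012550638988614082), 84.35498809814453) [0.10877218 0.11493543 0.11775413]
serv 490 ((0.5008909702301025, 0.22045399248600006), (0.16046743094921112, 0.2002159208059311), 85.11256408691406) [0.0129432  0.01536524 0.01890075]
scoop 15 ((0.7262651920318604, 0.07686182111501694), (0.010825501754879951, 0.00807261560112238), 31.848875045776367) [0.02557845 0.0276777  0.03016034]
```

View pics/a6.png

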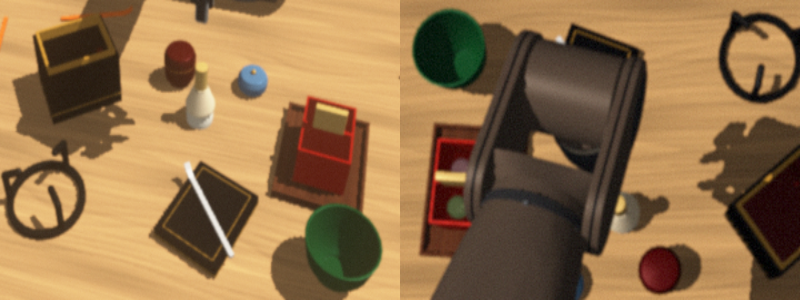

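The tray stands upright and centred in the serving tray (within about 3 mm). The scoop is flat on the lid, the box is standing, and the robot is clear of everything, so I'll hand in.

```bash
python3 -c "
from h import *
print(job.sign_off())"
```

```text
the job is handed in; nothing more can be done
None
```

The job is handed in at about 19 s of the 58 s allowed, with no verdict returned: the scoop lies flat on the middle of the lid, the inner tray was levelled, lifted out and set down within about 3 mm of the serving tray's centre, and the last picture shows the box standing and nothing else visibly disturbed.

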